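# Build up the guide-roller axle of an inspection stage

## Robot

A 6-joint arm with a two-finger parallel gripper is mounted at the origin on the work surface. World frame = base frame: x ahead of the robot, y to its left, z up, the work surface at z = 0. Lengths are in m, angles in degrees, forces in N, time in s.
With the tool pointing down it reaches from about 0.275 to 1 m from the base axis. Payload 8.4 kg.
Tool frame: the origin (TCP) lies midway between the tips of the shut fingers; the grasp point (between the pads) lies 19 mm behind it (arm.tcp_to_grasp is the distance from the TCP to the grasp point, in m); z points along the fingers, x is the direction in which the jaws open and shut, and the axes are right-handed (so a half turn about z gives the same grasp; the last joint's range is limited). The gripper opens to 85 mm and grips with 20 to 120 N. Pads are 22 mm wide; open, the fingers measure 114 mm over their backs; the gripper's body (76 mm by 85 mm) begins 54 mm behind the grasp point. The pads swing forward as they close: fully open they stand 13 mm farther back than shut.
Start: joints at [69.248, 20.225, 93.587, -0, 66.188, -0.138], TCP at [0.22, 0.585, 0.231] pointing down, gripper open.
Joint ranges: [-150.9, 150.9], [-52.94, 120.26], [3.33, 152.33], [-74.26, 254.26], [0, 154.13], [-172.89, 172.89]. Speed limits (degrees/s): [127.2, 127.2, 159.86, 180, 180, 180].

## Interface

Orientations are given as a 3x3 rotation matrix whose columns are the frame's x, y, z axes.
In Python, from plant import sensors, viewer, job, arm gives the robot as it stands. The module is installed in compiled form; this text tells all that it offers.
- The arm moves only by the tool carry_out, never from a script. Its argument "series" is text: rows parted by semicolons, each of 6 numbers parted by spaces: the shift along the tool's x, y, z in mm, then the turn, a rotation vector about the tool's x, y, z in degrees. In form: x y z rx ry rz; .... A call has 1 to 12 rows; each row is the pose to reach, as a shift and turn from the pose commanded when the call began, along the tool's axes at that moment; what a row does not reach only later rows make up. A row lasts 1/8 s, in which the tool goes at most 62.5 mm and 10.7 degrees, less where a joint would pass 70% of its speed; a pose out of reach is approached as far as the arm can. A call with a gripper value outside its range is refused whole. "jaw" is the closure in counts, from 0 (fully open) to 255 (shut), set as the call begins (left out, the last holds). The fingers move at their own pace and stop on an object; the grip force is fixed at half the most. Time passes only in rows, so rows that repeat a pose let the fingers close. It gives the time, the measured TCP pose, the force and the opening at its end, in the units of the state.
- sensors.read_state(): the state, without advancing time (a new reading comes with each control period).
- viewer.snapshot(name): name is "scene" or "top"; returns a dict with "frame" (480x640x3 uint8, red, green, blue), "fx", "fy", "cx", "cy" (pixels), "dist" ([k1, k2, p1, p2, k3] as OpenCV has them; the pictures are not rectified), "R" (3x3) and "t" (3): a world point X has camera coordinates R X + t. Camera axes: x right, y down, z forward; pixel columns grow to the right and rows downward; lengths in m; the calibration is good to about 2 mm. A picture is of the moment at which its call begins. There is no depth.
- job.job_done(): hands the job in, once; it reports no verdict.
The state is a dict: "time": time; "q": joint angles; "joint_velocities": joint speeds; "effort": joint torques, N m; "tool_pos": TCP position; "eef_rot": TCP orientation; "force": force on the tool from outside, world axes, zero at the start; "wrist_torque": the same for the moment, N m; "finger_gap": finger opening in m.
Only numpy, scipy, OpenCV 4.12 (cv2) and the standard library are available. Lean on these libraries where they do the work, as an engineer would, in place of code of your own. Each camera call takes 0.05 s, during which the arm holds its last target. There are 200 camera calls.

## Task

Build up the roller axle on the black bracket: thread the steel bearing onto the rod, then the brass ring, then the black end cap with its open side first. Push each one home by feel until it is firmly seated against what is behind it (a push of some 4 to 8 N), the bearing against the red stop collar, but gently enough that the collar, which is only clamped by friction, does not shift along the rod. Leave the white ring on the rack and everything else where it is.

Things in the scene. Friction and masses are not known exactly. Their poses are not given: they have to be found in the camera images.
- axle: Fixed black bracket holding a horizontal steel rod. Origin: centre of the underside, below the upright; z up. Rod axis 110 mm up, running along the bracket's own -y to the tip at y = -102 mm; 16 mm diameter, last 4 mm tapered to 10 mm. Upright 60 mm wide (x), y from -12 to 12 mm, 128 mm high; foot 110 x 100 mm, 12 mm thick, under y -30 to 70 mm.
- axle_tip (a point): Centre of the rod's free end, on its axis; parts go on from here along the bracket's +y. In the rod's top, 11 mm from the tip, a round-headed sprung plunger stands 2 mm proud: whatever slides over it pushes it down, which can take up to about 4 N along the rod; it gives no stop.
- seat_mid (a point): Point on the rod's axis, 50 mm from the tip. The outer face of the red stop collar (30 mm diameter, 12 mm long, around the rod) lies within 8 mm of here along the rod, either way: just where is not measured, feel for it (or see it). The collar is clamped by friction only and slides along the rod under more than about 12 N.
- rack: Fixed part rack: black base 50 x 230 mm with two parallel steel rods along its own y (8 mm diameter, axes 22 mm up, 11 mm either side of the middle) between end blocks 34 mm wide and 30 mm high. Origin: centre of the underside. The four parts stand on edge on the rods, axes along the rack's y, about 50 mm apart, in any order.
- bearing: Steel ball bearing with dark seal rings on its faces, 40 mm outside diameter, 14 mm long, bore 18 mm, about 0.1 kg. Origin: its centre, on the axis; y is the axis of the bore.
- spacer: Brass ring, 46 mm outside diameter, 14 mm long, bore 18 mm, about 0.12 kg. Origin: its centre, on the axis; y is the axis of the bore.
- cap: Black top-hat end cap: ribbed flange 50 mm in diameter and 18 mm long at the open end, then a closed sleeve of 28 mm diameter, orange at its end; 37 mm overall, bore 18 mm (21 mm in the sleeve), 33 mm deep, 0.08 kg. Origin: on the axis, in the middle of the flange, 9 mm behind the open face; own +y points out of the open end (along the rack's +y at the start). Home, its open face meets the brass ring; the rod ends short of the bottom.
- spare: White plastic ring, 46 mm outside diameter, 14 mm long, on the rack; stays there. Origin: its centre; y is its axis.
- mirror: Glass disc lying flat, 80 mm diameter, 18 mm high; bystander. Origin: centre of the underside.
- old_bearing: Dark used bearing lying flat, 40 mm diameter, 14 mm high; bystander. Origin: centre of the underside.
- driver: Screwdriver lying on the table; bystander.
- jar: Small amber jar, 50 mm diameter, 70 mm high; bystander. Origin: centre of the underside.
- hexkey: Dark L-shaped hex key lying flat, 100 mm long; bystander.

How it is judged (in metres and radians):
On the way, in this order (a step that is already met when the one before it is completed fails the run):
1. the bearing is on the rod and pressed against the stop collar (over 1.5 N) (x of bearing in the frame of axle between -0.003 and 0.003 m and z of bearing in the frame of axle between 0.106 and 0.114 m and distance between bearing and collar_face below 0.0095 m and contact force between bearing and collar above 1.5 N), for 0.1 s.
2. the brass ring is on the rod behind it and pressed against the bearing (over 1.5 N) (x of bearing in the frame of axle between -0.003 and 0.003 m and z of bearing in the frame of axle between 0.106 and 0.114 m and x of spacer in the frame of axle between -0.003 and 0.003 m and z of spacer in the frame of axle between 0.106 and 0.114 m and distance between bearing and collar_face below 0.0095 m and distance between bearing and spacer below 0.0165 m and contact force between spacer and bearing above 1.5 N), for 0.1 s.
3. the cap is on the rod's end, open side first, and pressed against the brass ring (over 1.5 N) (x of bearing in the frame of axle between -0.003 and 0.003 m and z of bearing in the frame of axle between 0.106 and 0.114 m and x of spacer in the frame of axle between -0.003 and 0.003 m and z of spacer in the frame of axle between 0.106 and 0.114 m and x of cap in the frame of axle between -0.003 and 0.003 m and z of cap in the frame of axle between 0.106 and 0.114 m and distance between bearing and collar_face below 0.0095 m and distance between bearing and spacer below 0.0165 m and distance between spacer and cap below 0.0185 m and y of cap in the frame of axle below -0.072 m and contact force between cap and spacer above 1.5 N), for 0.1 s.
At the end, for the whole second after the job is handed in: Bearing, brass ring and end cap sit on the rod in this order from the red collar outwards (centres within 3 mm sideways and 4 mm up or down of its axis, tilted under 0.25 rad), gaps under about 2.5 mm between collar and bearing, bearing and ring, and ring and cap; all at rest and released (x of bearing in the frame of axle between -0.003 and 0.003 m and z of bearing in the frame of axle between 0.106 and 0.114 m and x of spacer in the frame of axle between -0.003 and 0.003 m and z of spacer in the frame of axle between 0.106 and 0.114 m and x of cap in the frame of axle between -0.003 and 0.003 m and z of cap in the frame of axle between 0.106 and 0.114 m and distance between bearing and collar_face below 0.0095 m and distance between bearing and spacer below 0.0165 m and distance between spacer and cap below 0.0185 m and y of cap in the frame of axle below -0.072 m and angle between the y axis of each of bearing, spacer, cap and the y axis of axle, either way round below 0.25 rad and linear speed of each of bearing, spacer, cap below 0.01 m/s); the robot touches nothing.
It fails at once if the stop collar is shifted along the rod by more than 2 mm (distance of collar_face from where it was at the start of the episode above 0.002 m).
It fails at once if the white ring is taken from its place (moved over 15 mm) (distance of spare from where it was at the start of the episode above 0.015 m).
It fails at once if a bystander is moved by more than 20 mm (distance of any of mirror, old_bearing, driver, jar, hexkey from where it was at the start of the episode above 0.02 m).
It also fails if it takes over 72 s, if anything falls off the work surface, if the arm or the gripper's body presses on something with over 40 N, if the wrist force passes 120 N, or if a joint passes its speed limit or range.

## Working session

There is one attempt and no reset: what is moved stays moved. The work goes in short steps, Python scripts to look and compute and a tool call to move; the robot and the scene stay as the last step left them, time stands still between calls to the robot, and variables do not carry over. Pictures are saved under pics/ and viewed, about 8 in all and at most 12, crops included, and the job is handed in when it is done.

Besides the shell and the picture viewer there is one more tool, called after ">>>" by a JSON object that holds its "fn" and its "kwargs", one argument or row to a line. carry_out: Moves the arm, as the interface text tells. Its arguments: {"type":"object","properties":{"series":{"type":"string"},"jaw":{"type":"number"}},"required":["series"]}

```bash
mkdir -p pics
python3 - <<'E'
from plant import sensors, viewer, job, arm
import cv2,pickle
s=sensors.read_state()
for k,v in s.items(): print(k,v)
print(arm.tcp_to_grasp)
for n in("scene","top"):
    d=viewer.snapshot(n); pickle.dump(d,open(n+'0.pkl','wb'))
    cv2.imwrite(f'pics/{n}0.png',d['frame'][:,:,::-1])
    print({k:v for k,v in d.items() if k!='frame'})
E
```

```text
time 0.0
q [ 6.92457238e+01  2.02626070e+01  9.36321486e+01 -6.35925687e-04
  6.61869546e+01 -1.36342334e-01]
joint_velocities [-0.02247692 -0.01394919  0.0356957   0.03472506  0.05749267 -0.06620145]
effort [ 3.14255667e-03 -6.05261207e+01 -3.42078602e+01  9.15475857e-05
  9.22510866e-03 -5.87787167e-05]
tool_pos [0.21989745 0.58450182 0.23053742]
eef_rot [[ 3.52130069e-01  9.35950944e-01 -4.95862874e-04]
 [ 9.35949988e-01 -3.52130418e-01 -1.33716764e-03]
 [-1.42613171e-03  6.75408050e-06 -9.99998983e-01]]
force [-0.79806846 -0.68207358  0.17967637]
wrist_torque [-0.00030266 -0.0366527  -0.00180367]
finger_gap 0.08539931106793625
0.0187
{'fx': 605.0700468745121, 'fy': 605.0700468745121, 'cx': 322.91037222201163, 'cy': 240.7821244663024, 'dist': array([-0.10482514,  0.        ,  0.        ,  0.        ,  0.        ]), 'R': array([[ 0.02228395,  0.99970747, -0.009402  ],
       [ 0.51888751, -0.01960371, -0.85461772],
       [-0.85455203,  0.01416567, -0.51917257]]), 't': array([ 1.70269000e-03, -1.69652389e-01,  1.97155150e+00])}
{'fx': 525.299262209072, 'fy': 525.299262209072, 'cx': 321.27205793814284, 'cy': 229.4437132530078, 'dist': array([-0.15216063,  0.        ,  0.        ,  0.        ,  0.        ]), 'R': array([[-0.027542  , -0.99953418, -0.01314758],
       [-0.98119737,  0.02954556, -0.1907322 ],
       [ 0.19103181,  0.00764722, -0.98155406]]), 't': array([0.01086981, 0.52282086, 1.20869073])}
```

View pics/scene0.png

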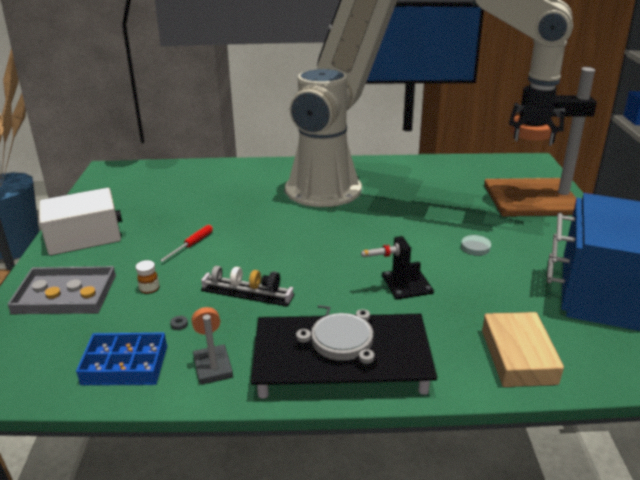

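View pics/top0.png

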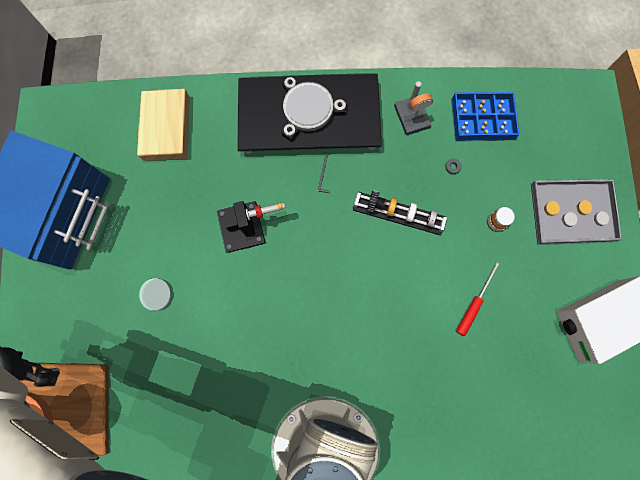

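The scene shows the axle at (400,265), and the rack at (250,285) holding bearing, white ring, brass ring and cap from left to right. In the top view the axle is at (250,215), and the rack at (400,212). I'll zoom in on both.

Run:
```python
import cv2,numpy as np
s=cv2.imread('pics/scene0.png');t=cv2.imread('pics/top0.png')
def c(i,x,y,w=100,h=75): return cv2.resize(i[y:y+h,x:x+w],(400,300),interpolation=cv2.INTER_CUBIC)
m=np.vstack([np.hstack([c(s,198,240),c(s,350,225)]),np.hstack([c(t,350,175),c(t,210,185)])])
cv2.imwrite('pics/mos.png',m)
```

```text
(no output)
```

View pics/mos.png

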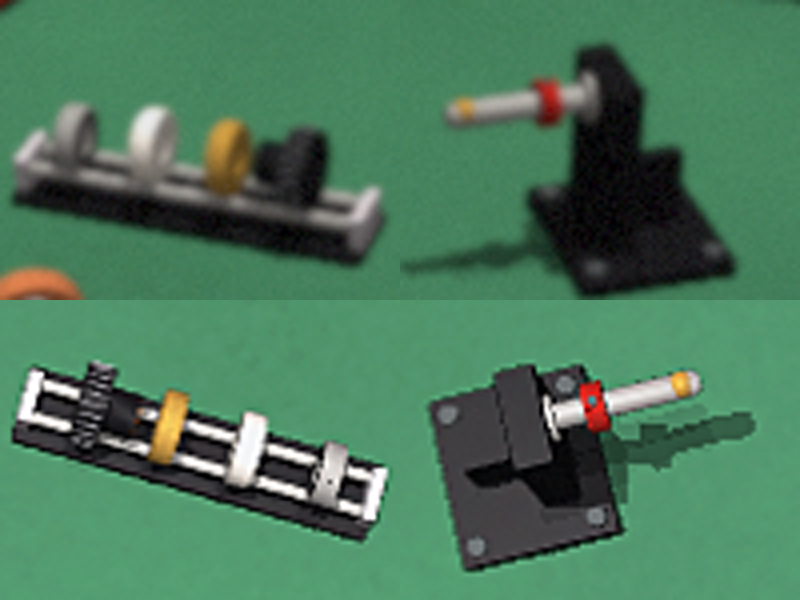

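The crops show, along the rack from its +y end, cap (open side at +y), brass, white and bearing. The rod tip points to -y, with the collar red and the plunger orange. Now triangulation.

```bash
cat > h.py <<'E'
import cv2,numpy as np,pickle
def load(n): return pickle.load(open(n,'rb'))
def und(d,p):
    K=np.array([[d['fx'],0,d['cx']],[0,d['fy'],d['cy']],[0,0,1]])
    return cv2.undistortPoints(np.array(p,float).reshape(-1,1,2),K,d['dist']).reshape(-1,2)
def ray(d,p):
    v=np.c_[und(d,p),np.ones(len(np.reshape(p,(-1,2))))]@d['R']
    return -d['R'].T@d['t'], v/np.linalg.norm(v,axis=1)[:,None]
def onz(d,p,z):
    c,v=ray(d,p); return c+v*((z-c[2])/v[:,2])[:,None]
def tri(d1,p1,d2,p2):
    c1,a=ray(d1,[p1]);c2,b=ray(d2,[p2]);a,b=a[0],b[0]
    s=np.linalg.lstsq(np.c_[a,-b],c2-c1,rcond=None)[0]
    x,y=c1+a*s[0],c2+b*s[1]; return (x+y)/2,np.linalg.norm(x-y)
def blob(m,off):
    n,l,s,c=cv2.connectedComponentsWithStats(m.astype('uint8'),connectivity=8)
    i=1+np.argmax(s[1:,4]); return np.argwhere(l==i)[:,::-1]+off
def mask(d,box,f):
    x,y,w,h=box; im=d['frame'][y:y+h,x:x+w].astype(int)
    return blob(f(im[...,0],im[...,1],im[...,2]),(x,y))
def plane(d,pts):
    u=und(d,pts); m=u.mean(0); w=np.linalg.svd(u-m)[2][0]
    c,_=ray(d,[[0,0]]); n=np.cross(np.r_[m,1],np.r_[w,0])@d['R']; return c,n/np.linalg.norm(n)
E
python3 - <<'E'
from h import *
S,T=load('scene0.pkl'),load('top0.pkl')
rod=lambda r,g,b:(r>g+0)&(r>90)
ps=mask(S,(358,242,36,20),rod); pt=mask(T,(248,198,44,24),rod)
print('rod ext',ps.min(0),ps.max(0),len(ps),pt.min(0),pt.max(0),len(pt))
c1,n1=plane(S,ps);c2,n2=plane(T,pt)
d=np.cross(n1,n2);d/=np.linalg.norm(d)
p=np.linalg.lstsq(np.array([n1,n2,d]),np.array([n1@c1,n2@c2,0]),rcond=None)[0]
if d[1]<0:d=-d
print('rod dir',d,'yaw of +y',np.degrees(np.arctan2(d[1],d[0]))-90)
red=lambda r,g,b:(r>1.8*g)&(r>80)&(g<90)
rs=mask(S,(358,242,40,20),red).mean(0);rt=mask(T,(248,198,44,24),red).mean(0)
col,e=tri(S,rs,T,rt);print('collar',rs,rt,col,e)
# line pt closest to collar
print('line z at collar',p+d*((col-p)@d))
tip,_=tri(S,(361.6,253),T,(384,2)) if 0 else (None,0)
# extreme top pixels along axis -> tip
c,v=ray(T,pt); 
n=np.cross(d,[0,0,1]);
L=[]
for vi in v:
    s=np.linalg.lstsq(np.c_[d,-vi],c-p,rcond=None)[0]; L.append(s[0])
L=np.sort(L);print('tip approx',p+d*L[0], p+d*L[3])
br=lambda r,g,b:(r>1.5*b)&(r>g*1.1)&(r>70)
bs=mask(S,(245,264,20,30),br);bt=mask(T,(380,192,22,28),br)
def ctr(q): return np.array(cv2.minAreaRect(q.astype('float32'))[0])
print('brass',bs.mean(0),ctr(bs),ctr(bt),bt.mean(0),tri(S,ctr(bs),T,ctr(bt)))
wh=lambda r,g,b:(np.minimum(np.minimum(r,g),b)>170)
ws=mask(S,(226,262,22,28),lambda r,g,b:(r>g*.95)&(r>120));wt=mask(T,(403,196,18,28),lambda r,g,b:(b>g*.8)&(b>120))
print('white',ctr(ws),ctr(wt),tri(S,ctr(ws),T,ctr(wt)))
pts={'bearing':((432.6,218),.0432),'brass':(ctr(bt),.0467),'white':((412.2,212.2),.0467),'cap':((373.8,200.8),.0489)}
for k,(q,z) in pts.items(): print(k,onz(T,[q],z)[0])
print('blocks',onz(T,[(357.7,199.2),(443.6,224)],.03))
E
```

```text
rod ext [363 245] [393 255] 174 [262 203] [284 213] 136
rod dir [-0.23279473  0.97242442  0.01404853] yaw of +y 13.46301871063487
collar [387.12195122 250.02439024] [258.25423729 211.44067797] [0.55772573 0.1395805  0.11111989] 0.0005881213194411118
line z at collar [0.55707855 0.13940015 0.11287986]
tip approx [0.5715119  0.07910951 0.11200884] [0.57112985 0.0807054  0.1120319 ]
brass [254.59171598 279.55029586] [254.97692871 279.18463135] [391.70001221 206.40000916] [391.76521739 206.4173913 ] (array([ 0.57545963, -0.17710181,  0.04680949]), np.float64(0.000904480251592654))
white [237.12376404 274.76239014] [411.5 212.5] (array([ 0.55829791, -0.2228558 ,  0.04911053]), np.float64(0.0015487274583438845))
bearing [ 0.54450251 -0.27549133  0.0432    ]
brass [ 0.57545962 -0.17666022  0.0467    ]
white [ 0.55958805 -0.22580495  0.0467    ]
cap [ 0.59016434 -0.13357862  0.0489    ]
blocks [[ 0.60009368 -0.09588428  0.03      ]
 [ 0.53145468 -0.30454241  0.03      ]]
```

```bash
cat > g.py <<'E'
import sys,numpy as np
from plant import sensors
from scipy.spatial.transform import Rotation as R
def go(x,y,z,yaw):
    s=sensors.read_state();E=np.array(s['eef_rot']);p=np.array(s['tool_pos'])
    a=np.radians(yaw);W=np.array([[np.cos(a),np.sin(a),0],[np.sin(a),-np.cos(a),0],[0,0,-1]])
    sh=E.T@(np.array([x,y,z])-p)*1e3; rv=R.from_matrix(E.T@W).as_rotvec(degrees=True)
    print('t',s['time'],'row',sh.round(1),rv.round(2))
if __name__=='__main__': go(*map(float,sys.argv[1:]))
E
python3 g.py .5454 -.2746 .14 -18
```

```text
t 0.1 row [-689.4  607.2   91.5] [6.000e-02 6.000e-02 8.739e+01]
```

>>> {"fn": "carry_out", "kwargs": {
  "series": "-50 44 0 0 0 7; -100 88 0 0 0 14; -150 132 0 0 0 21; -200 176 0 0 0 28; -250 220 0 0 0 35; -300 264 0 0 0 42; -350 308 0 0 0 49; -400 352 0 0 0 56; -450 396 0 0 0 63; -500 440 0 0 0 70; -550 484 0 0 0 77; -600 528 0 0 0 84",
  "jaw": 0
}}

```text
time: 1.6
tool_pos: [0.4858, -0.1186, 0.2312]
eef_rot: [[0.967, -0.257, 0.0], [-0.257, -0.967, 0.0], [0.0, -0.0, -1.0]]
force: [1.7, 1.5, 0.6]
finger_gap: 0.0855
```

```bash
python3 g.py .5454 -.2746 .1 -18
```

```text
t 1.6 row [ 97.6 135.5 131.2] [-0.01 -0.    3.13]
```

>>> {"fn": "carry_out", "kwargs": {
  "series": "20 27 15 0 0 1; 40 55 30 0 0 2; 65 90 60 0 0 3; 90 125 90 0 0 3; 97.6 135.5 110 0 0 3.1; 97.6 135.5 130 0 0 3.1; 97.6 135.5 130 0 0 3.1; 97.6 135.5 130 0 0 3.1"
}}

```text
time: 2.6
tool_pos: [0.546, -0.2721, 0.1018]
eef_rot: [[0.953, -0.304, 0.0], [-0.304, -0.953, -0.0], [0.0, 0.0, -1.0]]
force: [-0.2, -0.3, 0.6]
finger_gap: 0.0856
```

```bash
python3 g.py .5454 -.2746 .021 -18
python3 - <<'E'
from plant import viewer
import cv2,pickle,numpy as np
o=[]
for n,b in(("scene",(190,200)),("top",(370,160))):
    d=viewer.snapshot(n);pickle.dump(d,open(n+'1.pkl','wb'));f=d['frame'][b[1]:b[1]+100,b[0]:b[0]+100,::-1]
    o.append(cv2.resize(f,(400,400),interpolation=cv2.INTER_CUBIC))
cv2.imwrite('pics/p1.png',np.hstack(o))
E
```

```text
t 2.6 row [ 0.1  2.5 80.8] [ 0.   -0.02  0.3 ]
```

View pics/p1.png

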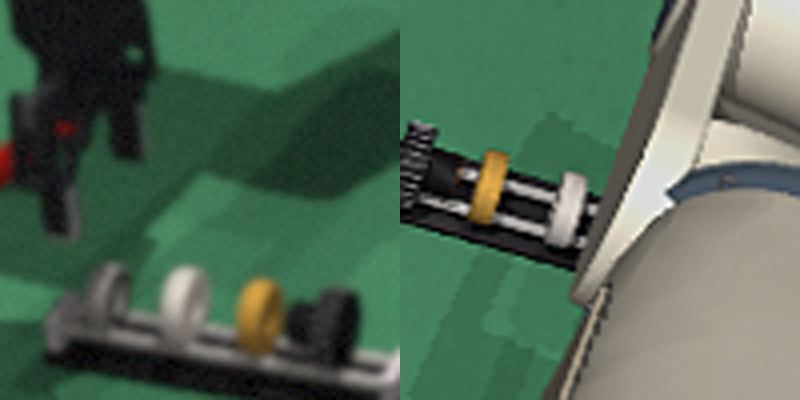

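The fingers straddle the line above the bearing (fingertips at (60,235) and (130,155) in the left crop, bearing at (108,296)). Quick projection check.

Run:
```python
from h import *
S,T=load('scene1.pkl'),load('top0.pkl')
for d in(S,T):
    K=np.array([[d['fx'],0,d['cx']],[0,d['fy'],d['cy']],[0,0,1]])
    print(cv2.projectPoints(np.array([[.5454,-.2746,.0432],[.5454,-.2746,.0632]]),cv2.Rodrigues(d['R'])[0],d['t'],K,d['dist'])[0].reshape(-1,2))
m=mask(S,(207,262,16,22),lambda r,g,b:r>g*.9)
print(m.min(0),m.max(0),m.mean(0))
print(tri(S,(216.1,273.5),T,(432.2,217.6)))
```

```text
[[216.49946026 274.12860536]
 [215.66289907 267.35007876]]
[[432.21273914 217.64975884]
 [433.82093869 215.87398127]]
[207 266] [222 283] [214.97767857 276.00892857]
(array([ 0.54522841, -0.27483753,  0.04485895]), np.float64(0.0011919421344660493))
```

>>> {"fn": "carry_out", "kwargs": {
  "series": "0 2.5 20 0 0 0.3; 0 2.5 40 0 0 0.3; 0 2.5 60 0 0 0.3; 0 2.5 72 0 0 0.3; 0 2.5 81 0 0 0.3; 0 2.5 81 0 0 0.3; 0 2.5 81 0 0 0.3"
}}

```text
time: 3.58
tool_pos: [0.5455, -0.2748, 0.0207]
eef_rot: [[0.951, -0.309, 0.001], [-0.309, -0.951, -0.0], [0.001, 0.0, -1.0]]
force: [0.2, 0.3, 0.3]
finger_gap: 0.0852
```

Grip.

>>> {"fn": "carry_out", "kwargs": {
  "series": "0 0 0 0 0 0; 0 0 0 0 0 0; 0 0 0 0 0 0; 0 0 0 0 0 0; 0 0 0 0 0 0; 0 0 0 0 0 0; 0 0 0 0 0 0; 0 0 0 0 0 0",
  "jaw": 255
}}

```text
time: 4.58
tool_pos: [0.5454, -0.2747, 0.0208]
eef_rot: [[0.951, -0.309, 0.001], [-0.309, -0.951, -0.0], [0.001, 0.0, -1.0]]
force: [-0.2, 0.8, 6.0]
finger_gap: 0.038
```

>>> {"fn": "carry_out", "kwargs": {
  "series": "0 0 -10 0 0 0; 0 0 -30 0 0 0; 0 0 -50 0 0 0; 0 0 -67 0 0 0; 0 0 -100 0 0 0; 0 0 -119 0 0 0; 0 0 -119 0 0 0; 0 0 -119 0 0 0"
}}

```text
time: 5.58
tool_pos: [0.5445, -0.2743, 0.1385]
eef_rot: [[0.951, -0.309, -0.001], [-0.309, -0.951, 0.001], [-0.001, -0.0, -1.0]]
force: [0.5, -0.4, -1.4]
finger_gap: 0.038
```

```bash
python3 - <<'E'
from plant import viewer,sensors
import cv2,pickle,numpy as np
s=sensors.read_state();print(s['force'],s['finger_gap'],s['wrist_torque'],s['tool_pos'])
d=viewer.snapshot('scene');pickle.dump(d,open('scene2.pkl','wb'));f=d['frame'][190:290,180:300,::-1]
cv2.imwrite('pics/p2.png',cv2.resize(f,(720,600),interpolation=cv2.INTER_CUBIC))
E
python3 g.py .586 .015 .14 13.3
```

```text
[ 0.45983916 -0.4369847  -1.39065506] 0.038029259163266854 [0.0424364  0.01949579 0.04156414] [ 0.54447161 -0.27428594  0.13848092]
t 5.625 row [ -49.8 -287.9   -1.7] [ -0.05   0.1  -31.31]
```

View pics/p2.png

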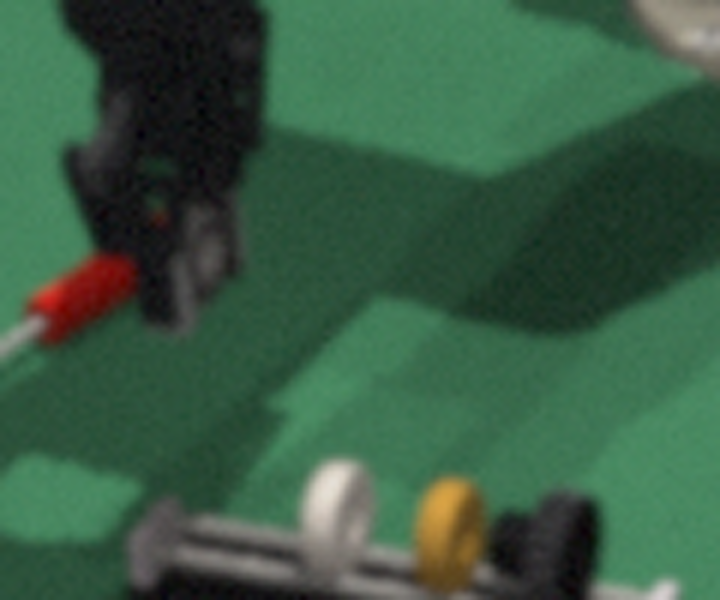

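>>> {"fn": "carry_out", "kwargs": {
  "series": "-8 -48 0 0 0 -5; -16 -96 0 0 0 -10; -24 -144 0 0 0 -16; -32 -192 0 0 0 -21; -41 -240 0 0 0 -26; -49.8 -288 0 0 0 -31.3; -49.8 -288 20 0 0 -31.3; -49.8 -288 50 0 0 -31.3; -49.8 -288 50 0 0 -31.3; -49.8 -288 50 0 0 -31.3"
}}

```text
time: 6.88
tool_pos: [0.5868, 0.0146, 0.0894]
eef_rot: [[0.973, 0.23, -0.001], [0.23, -0.973, -0.0], [-0.001, -0.0, -1.0]]
force: [0.1, 0.1, -1.1]
finger_gap: 0.038
```

```bash
python3 g.py .5782 .0507 .0876 13.3
python3 - <<'E'
from plant import viewer,sensors
import cv2,pickle,numpy as np
o=[]
for n,b in(("scene",(300,210)),("top",(240,160))):
    d=viewer.snapshot(n);pickle.dump(d,open(n+'3.pkl','wb'));f=d['frame'][b[1]:b[1]+100,b[0]:b[0]+100,::-1]
    o.append(cv2.resize(f,(400,400),interpolation=cv2.INTER_CUBIC))
cv2.imwrite('pics/p3.png',np.hstack(o))
E
```

```text
t 6.875 row [ -0.1 -37.1   1.8] [-0.01  0.03 -0.03]
```

View pics/p3.png

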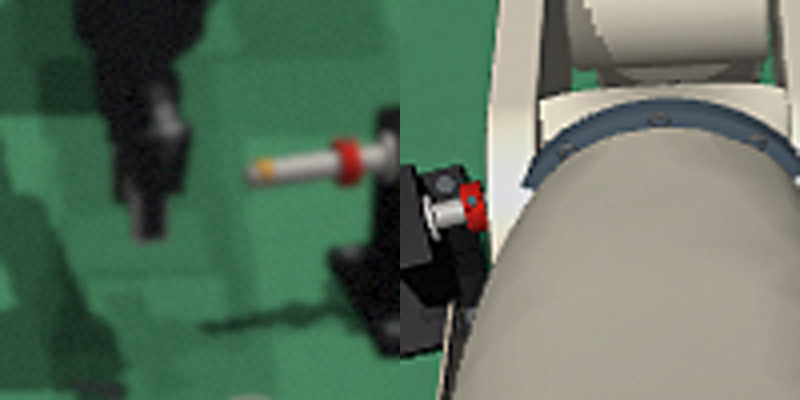

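>>> {"fn": "carry_out", "kwargs": {
  "series": "0 -20 1.8 0 0 0; 0 -37 1.8 0 0 0; 0 -48 1.8 0 0 0; 0 -56 1.8 0 0 0; 0 -56 1.8 0 0 0; 0 -56 1.8 0 0 0"
}}

```text
time: 7.72
tool_pos: [0.574, 0.0691, 0.0875]
eef_rot: [[0.973, 0.23, 0.0], [0.23, -0.973, -0.0], [0.0, 0.0, -1.0]]
force: [-0.4, 0.1, -1.0]
finger_gap: 0.0379
```

```bash
python3 g.py .5713 .0799 .0876 13.3
```

```text
t 7.725 row [ -0.1 -11.2  -0.1] [ 0.01 -0.   -0.01]
```

>>> {"fn": "carry_out", "kwargs": {
  "series": "0 -2 0 0 0 0; 0 -4 0 0 0 0; 0 -6 0 0 0 0; 0 -8 0 0 0 0; 0 -8 0 0 0 0"
}}

```text
time: 8.35
tool_pos: [0.5721, 0.0772, 0.0876]
eef_rot: [[0.973, 0.23, 0.0], [0.23, -0.973, 0.0], [0.0, -0.0, -1.0]]
force: [0.2, -0.1, -0.8]
finger_gap: 0.0378
```

>>> {"fn": "carry_out", "kwargs": {
  "series": "0 -1 0 0 0 0; 0 -2 0 0 0 0; 0 -3 0 0 0 0; 0 -4 0 0 0 0; 0 -4 0 0 0 0"
}}

```text
time: 8.98
tool_pos: [0.5712, 0.0811, 0.0875]
eef_rot: [[0.973, 0.23, 0.0], [0.23, -0.973, 0.0], [0.0, -0.0, -1.0]]
force: [0.4, -0.1, -0.3]
finger_gap: 0.0378
```

>>> {"fn": "carry_out", "kwargs": {
  "series": "0 -1 0 0 0 0; 0 -2 0 0 0 0; 0 -3 0 0 0 0; 0 -4 0 0 0 0; 0 -4 0 0 0 0"
}}

```text
time: 9.6
tool_pos: [0.5702, 0.085, 0.0875]
eef_rot: [[0.973, 0.23, 0.0], [0.23, -0.973, 0.0], [0.0, -0.0, -1.0]]
force: [1.2, 0.6, -0.3]
finger_gap: 0.0375
```

>>> {"fn": "carry_out", "kwargs": {
  "series": "0.5 -1 0 0 0 0; 0.5 -2 0 0 0 0; 0.5 -3 0 0 0 0; 0.5 -4 0 0 0 0; 0.5 -4 0 0 0 0"
}}

```text
time: 10.22
tool_pos: [0.5697, 0.0889, 0.0875]
eef_rot: [[0.973, 0.23, -0.0], [0.23, -0.973, 0.0], [-0.0, -0.0, -1.0]]
force: [0.3, -0.1, -0.0]
finger_gap: 0.0378
```

>>> {"fn": "carry_out", "kwargs": {
  "series": "0 -1.5 0 0 0 0; 0 -3 0 0 0 0; 0 -4.5 0 0 0 0; 0 -6 0 0 0 0; 0 -8 0 0 0 0; 0 -10 0 0 0 0; 0 -12 0 0 0 0; 0 -14 0 0 0 0; 0 -14 0 0 0 0"
}}

```text
time: 11.35
tool_pos: [0.5665, 0.1026, 0.0875]
eef_rot: [[0.973, 0.23, -0.0], [0.23, -0.973, 0.0], [-0.0, -0.0, -1.0]]
force: [-0.5, 0.2, -0.9]
finger_gap: 0.038
```

>>> {"fn": "carry_out", "kwargs": {
  "series": "0 -1.5 0 0 0 0; 0 -3 0 0 0 0; 0 -4.5 0 0 0 0; 0 -6 0 0 0 0; 0 -8 0 0 0 0; 0 -10 0 0 0 0; 0 -12 0 0 0 0; 0 -14 0 0 0 0; 0 -16 0 0 0 0; 0 -17 0 0 0 0; 0 -17 0 0 0 0"
}}

```text
time: 12.72
tool_pos: [0.5627, 0.119, 0.0875]
eef_rot: [[0.973, 0.23, 0.0], [0.23, -0.973, 0.0], [0.0, 0.0, -1.0]]
force: [0.2, 0.8, -1.6]
finger_gap: 0.0376
```

>>> {"fn": "carry_out", "kwargs": {
  "series": "0 -0.7 0 0 0 0; 0 -1.4 0 0 0 0; 0 -2.1 0 0 0 0; 0 -2.8 0 0 0 0; 0 -2.8 0 0 0 0"
}}

```text
time: 13.35
tool_pos: [0.562, 0.1217, 0.0875]
eef_rot: [[0.973, 0.23, 0.0], [0.23, -0.973, 0.0], [0.0, -0.0, -1.0]]
force: [-0.1, -0.4, -0.1]
finger_gap: 0.0376
```

>>> {"fn": "carry_out", "kwargs": {
  "series": "0 -0.5 0 0 0 0; 0 -1 0 0 0 0; 0 -1.5 0 0 0 0; 0 -1.5 0 0 0 0"
}}

```text
time: 13.85
tool_pos: [0.5616, 0.1232, 0.0874]
eef_rot: [[0.973, 0.23, -0.0], [0.23, -0.973, -0.0], [-0.0, -0.0, -1.0]]
force: [0.6, 0.7, -1.5]
finger_gap: 0.0384
```

>>> {"fn": "carry_out", "kwargs": {
  "series": "0 -0.5 0 0 0 0; 0 -1 0 0 0 0; 0 -1 0 0 0 0"
}}

```text
time: 14.22
tool_pos: [0.5615, 0.1241, 0.0875]
eef_rot: [[0.973, 0.23, -0.0], [0.23, -0.973, -0.0], [-0.0, 0.0, -1.0]]
force: [0.3, -1.1, -1.6]
finger_gap: 0.0378
```

>>> {"fn": "carry_out", "kwargs": {
  "series": "0 -0.5 0 0 0 0; 0 -1 0 0 0 0; 0 -1 0 0 0 0"
}}

```text
time: 14.6
tool_pos: [0.5614, 0.1242, 0.0875]
eef_rot: [[0.973, 0.23, 0.0], [0.23, -0.973, -0.001], [-0.0, 0.001, -1.0]]
force: [1.1, -7.2, -1.8]
finger_gap: 0.0378
```

>>> {"fn": "carry_out", "kwargs": {
  "series": "0 0 0 0 0 0; 0 0.6 0 0 0 0; 0 0.6 0 0 0 0"
}}

```text
time: 14.98
tool_pos: [0.5614, 0.1241, 0.0875]
eef_rot: [[0.973, 0.23, 0.0], [0.23, -0.973, -0.0], [-0.0, 0.0, -1.0]]
force: [0.7, -5.5, -0.4]
finger_gap: 0.038
```

>>> {"fn": "carry_out", "kwargs": {
  "series": "0 0.8 0 0 0 0; 0 0.8 0 0 0 0; 0 0.8 0 0 0 0; 0 0.8 0 0 0 0; 0 0.8 0 0 0 0; 0 0.8 -20 0 0 0; 0 0.8 -50 0 0 0; 0 0.8 -85 0 0 0; 0 0.8 -85 0 0 0",
  "jaw": 0
}}

```text
time: 16.1
tool_pos: [0.5633, 0.1241, 0.1752]
eef_rot: [[0.973, 0.23, 0.005], [0.23, -0.973, 0.001], [0.005, 0.0, -1.0]]
force: [-0.0, -0.4, -0.5]
finger_gap: 0.0849
```

```bash
python3 g.py .5755 -.1769 .1725 -18
python3 - <<'E'
from plant import viewer,sensors
import cv2,pickle,numpy as np
print(sensors.read_state()['force'])
d=viewer.snapshot('scene');pickle.dump(d,open('scene4.pkl','wb'));f=d['frame'][220:310,340:460,::-1]
cv2.imwrite('pics/p4.png',cv2.resize(f,(720,540),interpolation=cv2.INTER_CUBIC))
E
```

```text
t 16.1 row [-57.4 295.8   2.5] [-0.08 -0.29 31.29]
[-0.04376772 -0.44445758 -0.46813754]
```

View pics/p4.png

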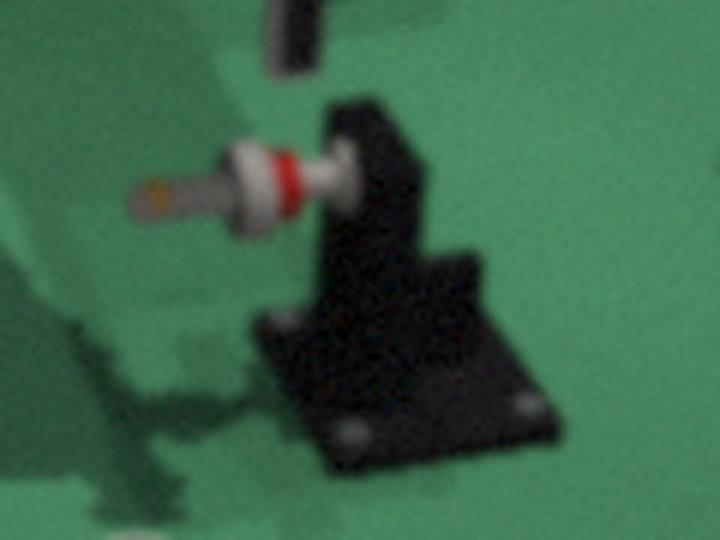

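>>> {"fn": "carry_out", "kwargs": {
  "series": "-9 48 0 0 0 5; -18 96 0 0 0 10; -28 145 0 0 0 16; -37 193 0 0 0 21; -47 242 0 0 0 26; -57.4 296 0 0 -0.2 31.3; -57.4 296 40 0 -0.2 31.3; -57.4 296 80 0 -0.2 31.3; -57.4 296 80 0 -0.2 31.3; -57.4 296 80 0 -0.2 31.3"
}}

```text
time: 17.4
tool_pos: [0.574, -0.1775, 0.0929]
eef_rot: [[0.951, -0.309, -0.004], [-0.309, -0.951, 0.0], [-0.003, 0.001, -1.0]]
force: [0.9, 1.1, 0.1]
finger_gap: 0.0851
```

```bash
python3 g.py .5755 -.1769 .0235 -18
```

```text
t 17.4 row [ 1.5 -1.1 69.4] [0.05 0.2  0.  ]
```

>>> {"fn": "carry_out", "kwargs": {
  "series": "1.3 -1 20 0 0.1 0; 1.3 -1 40 0 0.1 0; 1.3 -1 60 0 0.1 0; 1.3 -1 69.5 0 0.1 0; 1.3 -1 69.5 0 0.1 0; 1.3 -1 69.5 0 0.1 0"
}}

```text
time: 18.15
tool_pos: [0.5754, -0.1771, 0.0234]
eef_rot: [[0.951, -0.309, -0.001], [-0.309, -0.951, -0.001], [-0.001, 0.001, -1.0]]
force: [1.1, -0.0, -0.4]
finger_gap: 0.0854
```

>>> {"fn": "carry_out", "kwargs": {
  "series": "0 0 0 0 0 0; 0 0 0 0 0 0; 0 0 0 0 0 0; 0 0 0 0 0 0; 0 0 0 0 0 0; 0 0 0 0 0 0; 0 0 0 0 0 0",
  "jaw": 255
}}

```text
time: 19.02
tool_pos: [0.5764, -0.1774, 0.0238]
eef_rot: [[0.951, -0.309, 0.001], [-0.309, -0.951, -0.001], [0.001, 0.001, -1.0]]
force: [3.0, -1.6, 5.5]
finger_gap: 0.0436
```

>>> {"fn": "carry_out", "kwargs": {
  "series": "0 0 -10 0 0 0; 0 0 -30 0 0 0; 0 0 -50 0 0 0; 0 0 -80 0 0 0; 0 0 -116 0 0 0; 0 0 -116 0 0 0; 0 0 -116 0 0 0"
}}

```text
time: 19.9
tool_pos: [0.5749, -0.1768, 0.1393]
eef_rot: [[0.951, -0.309, -0.002], [-0.309, -0.951, -0.0], [-0.001, 0.001, -1.0]]
force: [-1.2, 0.4, -1.2]
finger_gap: 0.0436
```

```bash
python3 g.py .5867 .0153 .1400 13.3
```

```text
t 19.9 row [ -48.2 -186.4   -0.8] [ 3.000e-02  9.000e-02 -3.132e+01]
```

>>> {"fn": "carry_out", "kwargs": {
  "series": "-12 -46 0 0 0 -8; -24 -93 0 0 0 -16; -36 -140 0 0 0 -24; -48.2 -186.4 0 0 0 -31.3; -48.2 -186.4 25 0 0 -31.3; -48.2 -186.4 52 0 0 -31.3; -48.2 -186.4 52 0 0 -31.3; -48.2 -186.4 52 0 0 -31.3"
}}

```text
time: 20.9
tool_pos: [0.5869, 0.0151, 0.087]
eef_rot: [[0.973, 0.23, -0.002], [0.23, -0.973, -0.0], [-0.002, -0.0, -1.0]]
force: [-0.2, -0.2, -0.4]
finger_gap: 0.0438
```

```bash
python3 g.py .5743 .0694 .0870 13.3
```

```text
t 20.9 row [  0.2 -55.8   0. ] [-0.01  0.14 -0.03]
```

>>> {"fn": "carry_out", "kwargs": {
  "series": "0.2 -20 0 0 0.1 0; 0.2 -40 0 0 0.1 0; 0.2 -50 0 0 0.1 0; 0.2 -55 0 0 0.1 0; 0.2 -58 0 0 0.1 0; 0.2 -60 0 0 0.1 0; 0.2 -62 0 0 0.1 0; 0.2 -64 0 0 0.1 0; 0.2 -64 0 0 0.1 0"
}}

```text
time: 22.02
tool_pos: [0.5725, 0.0775, 0.0869]
eef_rot: [[0.973, 0.23, 0.0], [0.23, -0.973, 0.0], [0.0, -0.0, -1.0]]
force: [0.2, -0.2, -0.4]
finger_gap: 0.0439
```

>>> {"fn": "carry_out", "kwargs": {
  "series": "0 -1 0 0 0 0; 0 -2 0 0 0 0; 0 -3 0 0 0 0; 0 -4 0 0 0 0; 0 -5 0 0 0 0; 0 -6 0 0 0 0; 0 -6 0 0 0 0"
}}

```text
time: 22.9
tool_pos: [0.571, 0.0836, 0.0869]
eef_rot: [[0.973, 0.23, -0.0], [0.23, -0.973, 0.0], [-0.0, -0.0, -1.0]]
force: [-0.2, 0.2, -0.2]
finger_gap: 0.0437
```

>>> {"fn": "carry_out", "kwargs": {
  "series": "0 -1 0 0 0 0; 0 -2.5 0 0 0 0; 0 -4 0 0 0 0; 0 -5.5 0 0 0 0; 0 -7 0 0 0 0; 0 -9 0 0 0 0; 0 -11 0 0 0 0; 0 -13 0 0 0 0; 0 -15 0 0 0 0; 0 -17 0 0 0 0; 0 -19 0 0 0 0; 0 -19 0 0 0 0"
}}

```text
time: 24.4
tool_pos: [0.5666, 0.1021, 0.0869]
eef_rot: [[0.973, 0.23, -0.0], [0.23, -0.973, 0.0], [-0.0, -0.0, -1.0]]
force: [0.0, 1.2, -0.4]
finger_gap: 0.0437
```

>>> {"fn": "carry_out", "kwargs": {
  "series": "0 -1 0 0 0 0; 0 -2 0 0 0 0; 0 -3 0 0 0 0; 0 -4 0 0 0 0; 0 -4 0 0 0 0"
}}

```text
time: 25.02
tool_pos: [0.5657, 0.1059, 0.0869]
eef_rot: [[0.973, 0.23, -0.0], [0.23, -0.973, 0.0], [-0.0, -0.0, -1.0]]
force: [1.4, -0.1, 0.1]
finger_gap: 0.0435
```

>>> {"fn": "carry_out", "kwargs": {
  "series": "0.3 -0.6 0 0 0 0; 0.3 -1.2 0 0 0 0; 0.3 -1.8 0 0 0 0; 0.3 -1.8 0 0 0 0"
}}

```text
time: 25.52
tool_pos: [0.5656, 0.1077, 0.0868]
eef_rot: [[0.973, 0.23, -0.0], [0.23, -0.973, 0.0], [-0.0, -0.0, -1.0]]
force: [0.4, -0.6, -0.5]
finger_gap: 0.0439
```

>>> {"fn": "carry_out", "kwargs": {
  "series": "0 -0.6 0 0 0 0; 0 -1.2 0 0 0 0; 0 -1.2 0 0 0 0"
}}

```text
time: 25.9
tool_pos: [0.5653, 0.1088, 0.0869]
eef_rot: [[0.973, 0.23, -0.0], [0.23, -0.973, 0.0], [-0.0, -0.0, -1.0]]
force: [-0.1, 1.0, -0.9]
finger_gap: 0.0439
```

>>> {"fn": "carry_out", "kwargs": {
  "series": "0 -0.6 0 0 0 0; 0 -1.1 0 0 0 0; 0 -1.1 0 0 0 0"
}}

```text
time: 26.28
tool_pos: [0.5651, 0.1099, 0.0869]
eef_rot: [[0.973, 0.23, -0.0], [0.23, -0.973, 0.0], [-0.0, -0.0, -1.0]]
force: [-0.3, -0.3, -1.4]
finger_gap: 0.0435
```

>>> {"fn": "carry_out", "kwargs": {
  "series": "0 -0.5 0 0 0 0; 0 -1 0 0 0 0; 0 -1 0 0 0 0"
}}

```text
time: 26.65
tool_pos: [0.5648, 0.1109, 0.0869]
eef_rot: [[0.973, 0.23, -0.0], [0.23, -0.973, 0.0], [-0.0, -0.0, -1.0]]
force: [0.7, -0.4, -1.9]
finger_gap: 0.0437
```

>>> {"fn": "carry_out", "kwargs": {
  "series": "0 -0.5 0 0 0 0; 0 -1 0 0 0 0; 0 -1 0 0 0 0"
}}

```text
time: 27.02
tool_pos: [0.5647, 0.1115, 0.0869]
eef_rot: [[0.973, 0.23, 0.0], [0.23, -0.973, -0.0], [-0.0, 0.0, -1.0]]
force: [1.3, -3.3, -0.9]
finger_gap: 0.0435
```

>>> {"fn": "carry_out", "kwargs": {
  "series": "0 -0.5 0 0 0 0; 0 -0.5 0 0 0 0; 0 -0.5 0 0 0 0"
}}

```text
time: 27.4
tool_pos: [0.5647, 0.1116, 0.0869]
eef_rot: [[0.973, 0.23, 0.0], [0.23, -0.973, -0.001], [-0.0, 0.001, -1.0]]
force: [1.1, -5.3, -1.3]
finger_gap: 0.0436
```

>>> {"fn": "carry_out", "kwargs": {
  "series": "0 0 0 0 0 0; 0 0.4 0 0 0 0; 0 0.4 0 0 0 0"
}}

```text
time: 27.78
tool_pos: [0.5647, 0.1116, 0.0869]
eef_rot: [[0.973, 0.23, -0.0], [0.23, -0.973, -0.0], [-0.0, 0.0, -1.0]]
force: [1.6, -5.3, -1.3]
finger_gap: 0.0436
```

>>> {"fn": "carry_out", "kwargs": {
  "series": "0 0.6 0 0 0 0; 0 0.6 0 0 0 0; 0 0.6 0 0 0 0; 0 0.6 0 0 0 0; 0 0.6 0 0 0 0; 0 0.6 -20 0 0 0; 0 0.6 -50 0 0 0; 0 0.6 -85 0 0 0; 0 0.6 -85 0 0 0",
  "jaw": 0
}}

```text
time: 28.9
tool_pos: [0.5666, 0.1117, 0.1747]
eef_rot: [[0.973, 0.23, 0.005], [0.23, -0.973, 0.001], [0.005, 0.0, -1.0]]
force: [-0.2, -0.9, 0.2]
finger_gap: 0.0858
```

```bash
python3 g.py .5905 -.1330 .1725 -18
python3 - <<'E'
from plant import viewer,sensors
import cv2,pickle,numpy as np
from h import *
print(sensors.read_state()['force'])
d=viewer.snapshot('scene');pickle.dump(d,open('scene5.pkl','wb'));f=d['frame'][230:310,200:300,::-1];g=d['frame'][220:300,340:440,::-1]
cv2.imwrite('pics/p5.png',np.hstack([cv2.resize(q,(400,320),interpolation=cv2.INTER_CUBIC) for q in(f,g)]))
E
```

```text
t 28.9 row [-33.  243.6   2. ] [-0.07 -0.29 31.28]
[-0.19367193 -0.91769356  0.22256126]
```

View pics/p5.png

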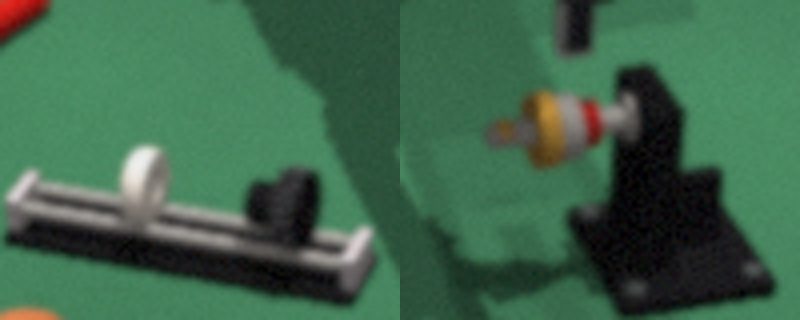

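Run:
```python
from h import *
S,T=load('scene5.pkl'),load('top0.pkl')
print(tri(S,(274.1,281.1),T,(373.4,200.4)),onz(T,[(373.4,200.4)],.0489))
```

```text
(array([ 0.59065903, -0.13153103,  0.05089691]), np.float64(0.001855184468973426)) [[ 0.59119233 -0.13265457  0.0489    ]]
```

>>> {"fn": "carry_out", "kwargs": {
  "series": "-6 48 0 0 0 6; -13 96 0 0 0 12; -19 145 0 0 0 19; -26 194 0 0 0 25; -33 243.6 0 0 -0.2 31.3; -33 243.6 40 0 -0.2 31.3; -33 243.6 70 0 -0.2 31.3; -33 243.6 70 0 -0.2 31.3; -33 243.6 70 0 -0.2 31.3"
}}

```text
time: 30.08
tool_pos: [0.5888, -0.1333, 0.1022]
eef_rot: [[0.951, -0.309, -0.004], [-0.309, -0.951, 0.0], [-0.004, 0.001, -1.0]]
force: [0.4, 0.2, 0.3]
finger_gap: 0.0853
```

```bash
python3 g.py .5908 -.1328 .0255 -18
```

```text
t 30.075 row [ 2.  -1.2 76.7] [ 0.06  0.2  -0.  ]
```

>>> {"fn": "carry_out", "kwargs": {
  "series": "2 -1.2 20 0 0.1 0; 2 -1.2 40 0 0.1 0; 2 -1.2 60 0 0.1 0; 2 -1.2 76.5 0 0.1 0; 2 -1.2 76.5 0 0.1 0; 2 -1.2 76.5 0 0.1 0"
}}

```text
time: 30.82
tool_pos: [0.5909, -0.1329, 0.0256]
eef_rot: [[0.951, -0.309, -0.002], [-0.309, -0.951, -0.0], [-0.001, 0.001, -1.0]]
force: [-0.5, 0.1, 0.3]
finger_gap: 0.0853
```

>>> {"fn": "carry_out", "kwargs": {
  "series": "0 0 0 0 0 0; 0 0 0 0 0 0; 0 0 0 0 0 0; 0 0 0 0 0 0; 0 0 0 0 0 0; 0 0 0 0 0 0; 0 0 0 0 0 0",
  "jaw": 255
}}

```text
time: 31.7
tool_pos: [0.5911, -0.133, 0.0262]
eef_rot: [[0.951, -0.309, -0.001], [-0.309, -0.951, -0.001], [-0.0, 0.001, -1.0]]
force: [-0.4, -0.1, 6.9]
finger_gap: 0.0478
```

>>> {"fn": "carry_out", "kwargs": {
  "series": "0 0 -10 0 0 0; 0 0 -30 0 0 0; 0 0 -50 0 0 0; 0 0 -80 0 0 0; 0 0 -114 0 0 0; 0 0 -114 0 0 0; 0 0 -114 0 0 0"
}}

```text
time: 32.58
tool_pos: [0.5906, -0.1328, 0.1398]
eef_rot: [[0.951, -0.309, -0.001], [-0.309, -0.951, -0.001], [-0.001, 0.001, -1.0]]
force: [-0.8, -0.6, -0.9]
finger_gap: 0.0475
```

```bash
python3 g.py .5867 .0153 .1400 13.3
```

```text
t 32.575 row [ -49.5 -139.6   -0.3] [ 3.000e-02  8.000e-02 -3.131e+01]
```

>>> {"fn": "carry_out", "kwargs": {
  "series": "-12 -35 0 0 0 -8; -24 -70 0 0 0 -16; -36 -105 0 0 0 -24; -49.5 -139.6 0 0 0 -31.3; -49.5 -139.6 25 0 0 -31.3; -49.5 -139.6 52.5 0 0 -31.3; -49.5 -139.6 52.5 0 0 -31.3; -49.5 -139.6 52.5 0 0 -31.3"
}}

```text
time: 33.58
tool_pos: [0.5869, 0.0152, 0.087]
eef_rot: [[0.973, 0.23, -0.002], [0.23, -0.973, -0.0], [-0.002, -0.0, -1.0]]
force: [0.1, -0.4, -0.6]
finger_gap: 0.0478
```

```bash
python3 g.py .5748 .0675 .0873 13.3
python3 - <<'E'
from plant import viewer
import cv2
d=viewer.snapshot('scene');f=d['frame'][210:300,310:430,::-1]
cv2.imwrite('pics/p6.png',cv2.resize(f,(720,540),interpolation=cv2.INTER_CUBIC))
E
```

```text
t 33.575 row [  0.3 -53.7  -0.3] [-0.01  0.13 -0.02]
```

View pics/p6.png

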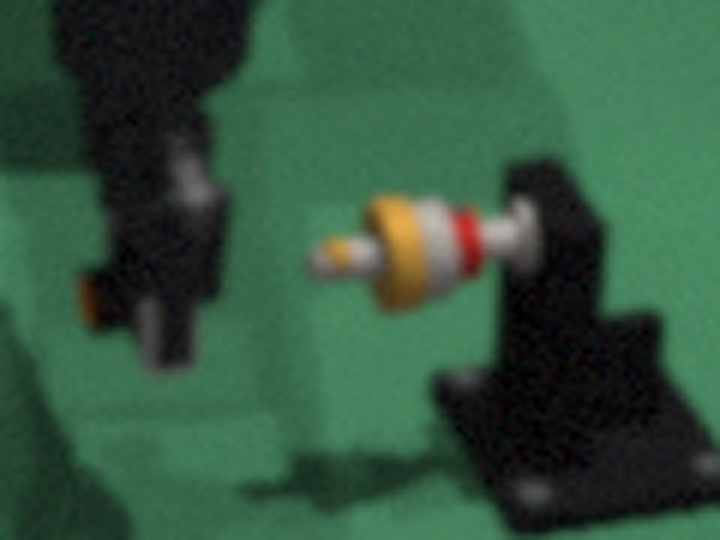

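>>> {"fn": "carry_out", "kwargs": {
  "series": "0.3 -20 0 0 0.1 0; 0.3 -40 0 0 0.1 0; 0.3 -48 0 0 0.1 0; 0.3 -53 0 0 0.1 0; 0.3 -56 0 0 0.1 0; 0.3 -58 0 0 0.1 0; 0.3 -60 0 0 0.1 0; 0.3 -62 0 0 0.1 0; 0.3 -62 0 0 0.1 0"
}}

```text
time: 34.75
tool_pos: [0.573, 0.0757, 0.0869]
eef_rot: [[0.973, 0.23, 0.0], [0.23, -0.973, 0.0], [0.0, -0.0, -1.0]]
force: [0.9, -0.3, 0.1]
finger_gap: 0.0479
```

>>> {"fn": "carry_out", "kwargs": {
  "series": "0 -1 -0.3 0 0 0; 0 -2 -0.3 0 0 0; 0 -3 -0.3 0 0 0; 0 -4 -0.3 0 0 0; 0 -5 -0.3 0 0 0; 0 -6 -0.3 0 0 0; 0 -6 -0.3 0 0 0"
}}

```text
time: 35.62
tool_pos: [0.5715, 0.0817, 0.0871]
eef_rot: [[0.973, 0.23, -0.0], [0.23, -0.973, 0.0], [-0.0, -0.0, -1.0]]
force: [0.6, 0.2, 1.0]
finger_gap: 0.048
```

>>> {"fn": "carry_out", "kwargs": {
  "series": "0 -1 0 0 0 0; 0 -2 0 0 0 0; 0 -3 0 0 0 0; 0 -4 0 0 0 0; 0 -5 0 0 0 0; 0 -6 0 0 0 0; 0 -7 0 0 0 0; 0 -7 0 0 0 0"
}}

```text
time: 36.62
tool_pos: [0.5698, 0.0885, 0.0871]
eef_rot: [[0.973, 0.23, -0.0], [0.23, -0.973, 0.0], [-0.0, -0.0, -1.0]]
force: [1.1, -0.0, 0.9]
finger_gap: 0.0474
```

>>> {"fn": "carry_out", "kwargs": {
  "series": "0.2 -0.8 0.2 0 0 0; 0.2 -1.6 0.2 0 0 0; 0.2 -2.4 0.2 0 0 0; 0.2 -3.2 0.2 0 0 0; 0.2 -4 0.2 0 0 0; 0.2 -4 0.2 0 0 0"
}}

```text
time: 37.38
tool_pos: [0.5692, 0.0924, 0.087]
eef_rot: [[0.973, 0.23, -0.0], [0.23, -0.973, 0.0], [-0.0, -0.0, -1.0]]
force: [0.9, -1.1, 1.9]
finger_gap: 0.0481
```

>>> {"fn": "carry_out", "kwargs": {
  "series": "0 -0.6 0 0 0 0; 0 -1.2 0 0 0 0; 0 -1.2 0 0 0 0"
}}

```text
time: 37.75
tool_pos: [0.5689, 0.0935, 0.0869]
eef_rot: [[0.973, 0.23, -0.0], [0.23, -0.973, 0.0], [-0.0, -0.0, -1.0]]
force: [-0.3, -1.5, 1.9]
finger_gap: 0.048
```

>>> {"fn": "carry_out", "kwargs": {
  "series": "0 -0.5 0 0 0 0; 0 -1 0 0 0 0; 0 -1 0 0 0 0"
}}

```text
time: 38.12
tool_pos: [0.5687, 0.0944, 0.0869]
eef_rot: [[0.973, 0.23, -0.0], [0.23, -0.973, 0.0], [-0.0, -0.0, -1.0]]
force: [0.3, -1.3, 1.3]
finger_gap: 0.0479
```

>>> {"fn": "carry_out", "kwargs": {
  "series": "0 -0.5 0 0 0 0; 0 -1 0 0 0 0; 0 -1 0 0 0 0"
}}

```text
time: 38.5
tool_pos: [0.5687, 0.0948, 0.087]
eef_rot: [[0.973, 0.23, 0.0], [0.23, -0.973, -0.001], [0.0, 0.001, -1.0]]
force: [1.1, -5.1, 1.9]
finger_gap: 0.0482
```

>>> {"fn": "carry_out", "kwargs": {
  "series": "0 -0.3 0 0 0 0; 0 -0.3 0 0 0 0; 0 -0.3 0 0 0 0"
}}

```text
time: 38.88
tool_pos: [0.5686, 0.0948, 0.0869]
eef_rot: [[0.973, 0.23, 0.0], [0.23, -0.973, -0.001], [0.0, 0.001, -1.0]]
force: [2.3, -7.2, 1.4]
finger_gap: 0.0476
```

>>> {"fn": "carry_out", "kwargs": {
  "series": "0 0 0 0 0 0; 0 0.5 0 0 0 0; 0 0.5 0 0 0 0"
}}

```text
time: 39.25
tool_pos: [0.5686, 0.0949, 0.0869]
eef_rot: [[0.973, 0.23, 0.0], [0.23, -0.973, -0.0], [0.0, 0.0, -1.0]]
force: [1.6, -5.8, 1.9]
finger_gap: 0.0481
```

>>> {"fn": "carry_out", "kwargs": {
  "series": "0 0.6 0 0 0 0; 0 0.6 0 0 0 0; 0 0.6 0 0 0 0; 0 0.6 0 0 0 0; 0 0.6 0 0 0 0; 0 0.6 -20 0 0 0; 0 0.6 -50 0 0 0; 0 0.6 -85 0 0 0; 0 0.6 -110 0 0 0; 0 0.6 -110 0 0 0",
  "jaw": 0
}}

```text
time: 40.5
tool_pos: [0.5699, 0.0948, 0.1989]
eef_rot: [[0.973, 0.23, 0.004], [0.23, -0.973, 0.001], [0.004, 0.0, -1.0]]
force: [-0.2, -0.7, -0.6]
finger_gap: 0.0852
```

Run:
```python
from plant import viewer,sensors
import cv2,numpy as np
from h import *
print(sensors.read_state()['force'])
d=viewer.snapshot('scene');pickle.dump(d,open('scene7.pkl','wb'));f=d['frame'][220:295,340:440,::-1]
cv2.imwrite('pics/p7.png',cv2.resize(f,(800,600),interpolation=cv2.INTER_CUBIC))
red=lambda r,g,b:(r>1.8*g)&(r>80)&(g<90)
for n in('scene0.pkl','scene5.pkl','scene7.pkl'): print(mask(load(n),(380,242,20,20),red).max(0))
```

```text
[-0.16268096 -0.67780124 -0.59191496]
[390 254]
[389 254]
[390 254]
```

View pics/p7.png

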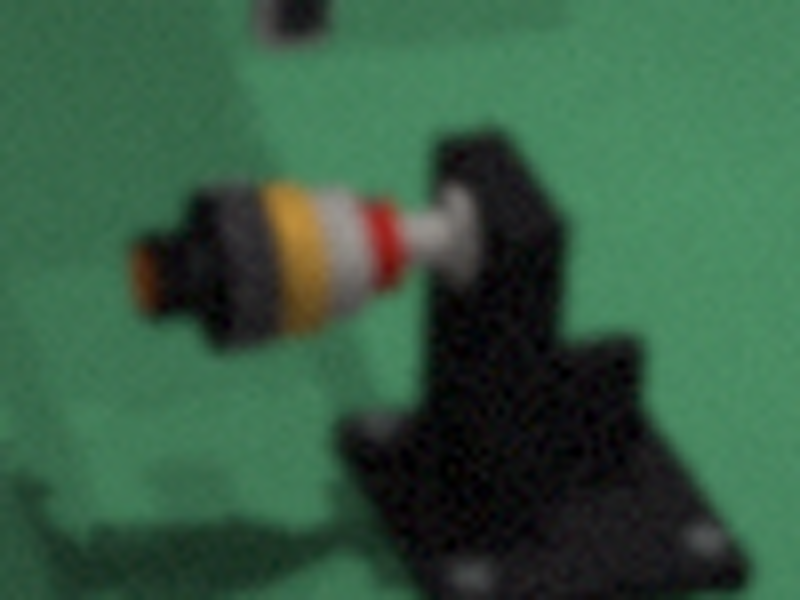

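The stack shows no gaps: cap at (240,265), brass at (297,255), bearing at (345,247), collar at (383,243). The gripper is clear, so I'm handing in.

```bash
python3 -c "
from plant import job;print(job.job_done())"
```

```text
the job is handed in; nothing more can be done
None
```

The roller axle is built and handed in at about 40 s of the 72 s allowed; handing in gives no verdict. The bearing, brass ring and end cap (open side first) were each threaded on and pushed home by feel. Peak wrist readings along the rod were about 7.3 N, 5.4 N and 7.5 N. The cap's figure includes about 1.5 N of sliding drag.

- **Final picture:** collar, bearing, brass ring and cap sit tight together with no visible gaps. The gripper is open and clear, about 110 mm above where it let go.
- **Collar:** its edge in the scene camera is within 1 pixel (about 2 mm) of where it began. That is too coarse to rule out a shift just under the 2 mm limit, but the pushes stayed well below the 12 N slip force.
- **White ring and bystanders:** the white ring was still on the rack in the last view I took of it, before the cap was picked up. I did not re-measure it or the bystanders afterwards.
- **Small disagreements:**
  - The cap stopped about 1 mm short of where I predicted, which fits a small grip offset.
  - Camera heights read up to about 3 mm above the text's, so I set the heights from the text and confirmed them by the low side forces while threading.

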